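Check in the gauge plates and present the labelled one

ROBOT

A 7-joint arm with a two-finger parallel gripper is mounted at the origin on the work surface. World frame = base frame: x ahead of the robot, y to its left, z up, the work surface at z = 0. Lengths are in m, angles in rad, forces in N, time in s.
With the tool pointing down it reaches from about 0.4 to 0.85 m from the base axis. Payload 10.4 kg.
Tool frame: the origin (TCP) lies at the very end of the fingers, on their centre line; the grasp point (between the pads) lies 19 mm behind it (grip_point_offset is the distance from the TCP to the grasp point, in m); x points along the fingers, y is the direction in which the jaws open and shut, and the axes are right-handed (so a half turn about x gives the same grasp; the last joint's range is limited). The gripper opens to 87 mm and grips with 3 to 60 N. Pads are 19 mm wide; open, the fingers measure 117 mm over their backs; the gripper's body (75 mm by 190 mm) begins 51 mm behind the grasp point.
Start: joints at [1.15, 0.332, -0.065, 1.46, 0.022, 1.35, -0.088], TCP at [0.242, -0.576, 0.223] pointing down, gripper open.
Joint ranges: [-2.6, 2.6], [-0.5, 2.12], [-1.47, 1.34], [0.16, 2.42], [-1.27, 4.41], [0.06, 2.06], [-2.6, 2.6]. Speed limits (rad/s): [2.22, 2.22, 2.79, 2.79, 3.14, 3.14, 3.14].

INTERFACE

Orientations are given as a rotation vector (axis times angle).
In Python, from bench import * gives the robot as it stands. The module is installed in compiled form; this text tells all that it offers.
- The arm moves only by the tool arm_command, never from a script. Its argument "motion" is text: rows parted by semicolons, each of 7 numbers parted by spaces: the shift along the world's x, y, z in mm, then the turn, a rotation vector about the world's x, y, z in rad, then the finger opening in mm, from 0 to 87. In form: x y z rx ry rz claw; .... A call has 1 to 20 rows; each row shifts and turns the commanded pose from where the row before left it; what a row does not reach is not made up. A row lasts 1/12 s, in which the tool goes at most 41.7 mm and 7.16 degrees, less where a joint would pass 70% of its speed; a pose out of reach is approached as far as the arm can. A call is refused whole if a number of a shift passes 41.7 or a number of a turn 0.125, either way. A call with a gripper value outside its range is refused whole. The fingers move at their own pace and stop on an object; the grip force is fixed at half the most. Time passes only in rows, so rows that do not move let the fingers close. It gives the time, the measured TCP pose, the force and the opening at its end, in the units of the state.
- observe(): the state, without advancing time (a new reading comes with each control period).
- read_camera(name): name is "scene" or "top" or "wrist"; returns the picture (384x512x3 uint8, red, green, blue); there is no depth.
- camera_model(name): a dict with "fx", "fy", "cx", "cy" (pixels), "extrinsics" (4x4, takes a point from world to camera coordinates); the wrist camera has in their place "T_tool_cam" (4x4, takes a point from camera to tool coordinates, whose origin is the TCP and whose axes are the tool frame's). Camera axes: x right, y up, looking along -z (the intrinsics and any distortion apply to the point x, -y, -z); pixel columns grow to the right and rows downward; lengths in m; the calibration is good to about 2 mm. The wrist camera is an equidistant fisheye: a pixel r from the principal point sees the ray r / f radians off the axis. A picture is of the moment at which its call begins: read the wrist's pose just before it. camera_model takes no time and is no camera call.
- close_job(): hands the job in, once; it reports no verdict.
The state is a dict: "time_s": time; "q": joint angles; "qvel": joint speeds; "joint_torque": joint torques, N m; "ee_pos": TCP position; "ee_rot": TCP orientation; "ft_force": force on the tool from outside, world axes, zero at the start; "moment": the same for the moment, N m; "finger_gap": finger opening in m.
Only numpy, scipy, OpenCV 4.12 (cv2) and the standard library are available. Lean on these libraries where they do the work, as an engineer would, in place of code of your own. Each camera call takes 0.05 s, during which the arm holds its last target. There are 200 camera calls.

TASK

We are checking the clear gauge plates back in: set the loose plain plate squarely on top of the pile of two plain plates, edges flush, and let go of it. Then take the plate with the corner notch out of its slotted block, gripping only its clear end with the fingers off the frosted end, and finish still holding it up at least 20 cm above the bench, tipped at least halfway from upright towards flat with its label side up. Leave the other things on the bench where they are.

Things in the scene. Friction and masses are not known exactly. Their poses are not given: they have to be found in the camera images.
- plain_mid (a point): Loose plain plate lying flat on the bench: clear acrylic gauge plate, 110 x 50 x 8 mm, square corners, about 50 g, no frosted end. The point is its centre, 4 mm above its underside; x along its length, y across its width, z up.
- pile_low_mid (a point): Lower plate of the pile, lying flat on the bench: clear acrylic gauge plate, 110 x 50 x 8 mm, square corners, about 50 g, no frosted end. The point is its centre, 4 mm above its underside; x along its length, y across its width, z up.
- pile_top_mid (a point): Upper plate of the pile, lying squarely on the lower one: clear acrylic gauge plate, 110 x 50 x 8 mm, square corners, about 50 g, no frosted end. The point is its centre, 4 mm above its underside; x along its length, y across its width, z up. The pile of two is loose and 16 mm high.
- plate_mid (a point): Centre of the notched plate: 110 x 50 x 8 mm acrylic, about 50 g, loose, standing on a long edge in the slotted block, notched edge up (lower edge 6 mm above the bench, upper edge 56 mm). x: along its length towards the frosted end; z: across its width to the notched edge; y: outward normal of the label face. Clear from x = -55 to +17 mm, frosted white from +17 to +55 mm.
- plate_label (a point): Centre of the plain brown 26 x 22 mm paper label on the frosted end, on the label face only: 36 mm from the plate's centre towards the frosted end and 4 mm out on the label side. Same axes as the plate: y is the label face's outward normal.
- frost: Frosted white end of the notched plate, 38 mm long, rigidly one with it. A 10 x 10 mm notch is cut from its upper outer corner: with the notch up and the label facing you, the notch is at the top left. Origin in the middle of the whole plate's lower long edge; same axes as the plate.
- plate: The whole notched plate with its frosted end. Origin in the middle of its lower long edge, 25 mm below its centre; same axes as its centre point.
- plain: The loose plain plate; origin at the centre of its underside.
- stand: Slotted wooden block fixed to the bench, 134 x 34 mm and 18 mm high, with a slot 113 x 10 mm along its x axis, 12 mm deep, that holds the notched plate upright. Origin under its centre.
- headlamp: Yellow headlamp with a black lens ring and push button, 60 x 84 x 44 mm high; leave alone. Origin under its centre.
- lever1: Blue tire lever 116 x 17 x 9 mm, lying flat; leave alone. Origin under its middle.
- lever2: Another such tire lever; leave alone.
- lever3: Another such tire lever; leave alone.
- pump: Aluminium mini pump lying on the bench, 255 mm long along its x (-135 to +120 mm), 26 mm thick; leave alone. Origin under its barrel.
- rasp: Steel rasp with wooden handle lying on the bench, 263 mm long along its x, 24 mm wide, 22 mm high; leave alone. Origin under its middle.
- cup: Black plastic valve cap cup, 62 mm across the rim, 45 mm high; leave alone. Origin under its centre.
There are look-alikes about, which are no part of the job. Leave any red look-alike of the plain alone.

How it is judged:
On the way, in this order (a step that is already met when the one before it is completed fails the run):
1. the plain plate lies squarely on the pile and has been let go (horizontal distance between plain_mid and pile_top_mid below 0.006 m and angle between the x axis of plain_mid and the x axis of pile_top_mid, either way round below 0.12 rad and z of plain_mid in the frame of pile_top_mid between 0.005 and 0.011 m and horizontal distance between pile_top_mid and pile_low_mid below 0.006 m and angle between the x axis of pile_top_mid and the x axis of pile_low_mid, either way round below 0.12 rad and height (world z) of plain_mid below 0.026 m and angle between plain_mid's own z axis and vertical below 0.08 rad and contact force between plain and the fingers below 0.05 N and linear speed of plain below 0.02 m/s and height (world z) of plate_mid below 0.04 m), for 0.3 s.
2. the notched plate has been lifted out of the block by the fingers (height (world z) of plate_mid above 0.1 m and contact force between plate and the fingers above 0.5 N), for 0.2 s.
At the end, for the whole second after the job is handed in: Plain plates in one square pile (centres within 6 mm, 7 degrees), the loose one on top, released; the notched plate held still by its clear end only, centre over 18 cm above the bench, label normal within 55 degrees of straight up (horizontal distance between plain_mid and pile_top_mid below 0.006 m and angle between the x axis of plain_mid and the x axis of pile_top_mid, either way round below 0.12 rad and z of plain_mid in the frame of pile_top_mid between 0.005 and 0.011 m and horizontal distance between pile_top_mid and pile_low_mid below 0.006 m and angle between the x axis of pile_top_mid and the x axis of pile_low_mid, either way round below 0.12 rad and height (world z) of plain_mid below 0.026 m and angle between plain_mid's own z axis and vertical below 0.08 rad and contact force between plain and the fingers below 0.05 N and linear speed of plain below 0.02 m/s and height (world z) of plate_mid above 0.18 m and angle between plate_label's own y axis and vertical below 0.96 rad and contact force between plate and the fingers above 0.5 N and contact force between frost and the fingers below 0.1 N and contact force between plate and stand below 0.05 N and linear speed of plate below 0.03 m/s); the arm keeps its last pose, push and grip.
It fails at once if a bystander is moved by more than 3 cm (distance of any of headlamp, lever1, lever2, lever3, pump, rasp, cup from where it was at the start of the episode above 0.03 m).
It fails at once if the fingers press on the frosted end (contact force between frost and the fingers above 0.5 N).
It also fails if it takes over 61 s, if anything falls off the work surface, if the arm or the gripper's body presses on something with over 40 N, if the wrist force passes 120 N, or if a joint passes its speed limit or range.

## Working session

There is one attempt and no reset: what is moved stays moved. The work goes in short steps, Python scripts to look and compute and a tool call to move; the robot and the scene stay as the last step left them, time stands still between calls to the robot, and variables do not carry over. Pictures are saved under pics/ and viewed, about 8 in all and at most 12, crops included, and the job is handed in when it is done.

Besides the shell and the picture viewer there is one more tool, called in YAML: its name, and indented under it one key for each argument. arm_command: Moves the arm, as the interface text tells. Its arguments: {"type":"object","properties":{"motion":{"type":"string"}},"required":["motion"]}

```bash
mkdir -p pics; cat > h.py <<'E'
from bench import *
import numpy as np, cv2
from scipy.spatial.transform import Rotation as R
E
python3 - <<'E'
from h import *
s=observe(); print({k:np.round(v,3) for k,v in s.items()})
for n in("scene","top","wrist"): print(n,camera_model(n))
a=read_camera("scene");b=read_camera("top");c=read_camera("wrist")
np.savez("im0.npz",a=a,b=b,c=c)
for n,i in(("scene",a),("top",b)): cv2.imwrite(f"pics/{n}0.png",cv2.resize(i[:,:,::-1],(800,600),interpolation=cv2.INTER_CUBIC))
E
```

```text
{'time_s': np.float64(0.0), 'q': array([ 1.15 ,  0.333, -0.065,  1.461,  0.022,  1.35 , -0.089]), 'qvel': array([-0.002, -0.   , -0.   , -0.001, -0.001, -0.001,  0.002]), 'joint_torque': array([-0.0000e+00, -6.2326e+01,  2.4000e-02, -3.8989e+01, -6.1000e-02,
        4.0000e-02,  0.0000e+00]), 'ee_pos': array([ 0.242, -0.576,  0.222]), 'ee_rot': array([ 2.003,  0.405, -2.004]), 'ft_force': array([ 0.701, -0.225,  0.215]), 'moment': array([ 0.034, -0.035, -0.023]), 'finger_gap': np.float64(0.087)}
scene {'fx': 448.33521898895054, 'fy': 448.33521898895054, 'cx': 256.4385750975353, 'cy': 183.98004757781422, 'extrinsics': array([[-0.75610816,  0.65423105, -0.01679839,  0.35982227],
       [-0.54994365, -0.62124784,  0.55822316,  0.26104207],
       [ 0.35477096,  0.43131526,  0.82952077, -1.61765377],
       [ 0.        ,  0.        ,  0.        ,  1.        ]])}
top {'fx': 500.10131836055916, 'fy': 500.10131836055916, 'cx': 250.17529025816802, 'cy': 190.5859731709583, 'extrinsics': array([[-0.03623225, -0.99933424, -0.00427876,  0.07749261],
       [ 0.97733601, -0.03632762,  0.20855366, -0.506021  ],
       [-0.20857025,  0.00337459,  0.97800157, -1.44854124],
       [ 0.        ,  0.        ,  0.        ,  1.        ]])}
wrist {'fx': 297.3186396354542, 'fy': 297.3186396354542, 'cx': 252.9839931980427, 'cy': 192.65707683121633, 'T_tool_cam': array([[-1.43253751e-03,  2.80061538e-01, -9.59980980e-01,
        -1.61863738e-01],
       [ 9.99998890e-01,  7.46766387e-06, -1.49007589e-03,
         3.94887012e-04],
       [-4.10144131e-04, -9.59982049e-01, -2.80061238e-01,
        -7.63461912e-02],
       [ 0.00000000e+00,  0.00000000e+00,  0.00000000e+00,
         1.00000000e+00]])}
```

View pics/top0.png

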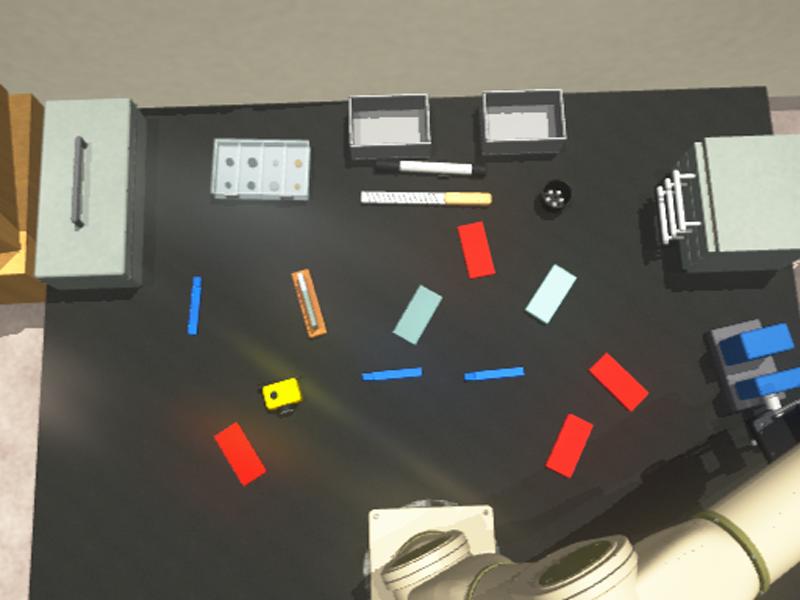

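View pics/scene0.png

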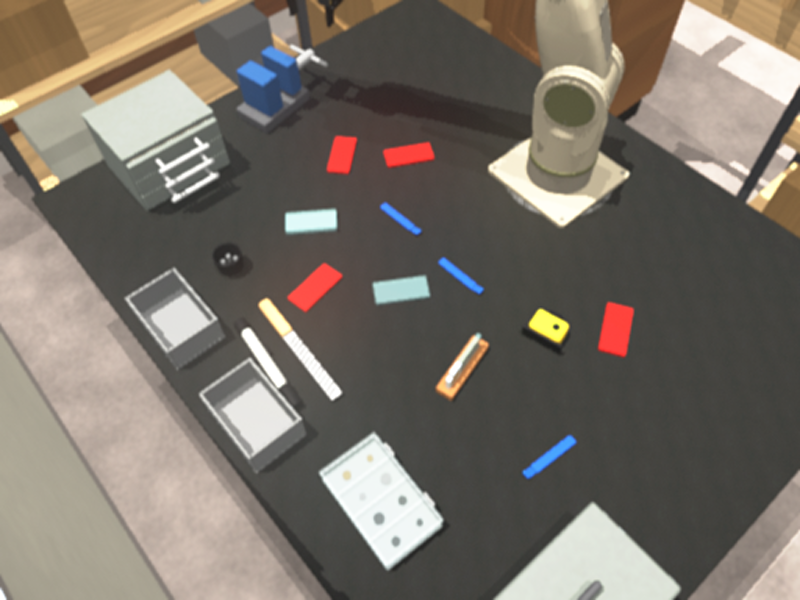

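The top view shows two teal plates, at about (418,314) and (551,293, brighter), and the slotted block at (309,303). I'll enlarge both views of all three.

```bash
python3 - <<'E'
from h import *
d=np.load("im0.npz")
# 60x50 px crops x ~6.5
def cr(i,u,v): # center in native
    c=i[v-25:v+25,u-30:u+30,::-1]
    return cv2.resize(c,None,fx=4.4,fy=6*4.4/6,interpolation=cv2.INTER_CUBIC)
def px(u,v): return int(u/1.5625),int(v/1.5625)
top=[px(418,314),px(551,293),px(309,303)]; sc=[px(401,289),px(311,221),px(463,366)]
print(top,sc)
A=np.vstack([np.hstack([cr(d['b'],*p) for p in top]),np.hstack([cr(d['a'],*p) for p in sc])])
print(A.shape); cv2.imwrite("pics/crops.png",A)
E
```

```text
[(267, 200), (352, 187), (197, 193)] [(256, 184), (199, 141), (296, 234)]
(440, 792, 3)
```

View pics/crops.png

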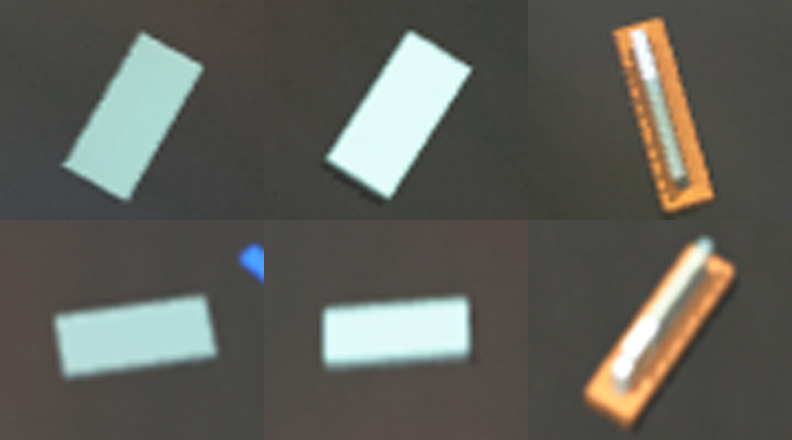

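Left plate: thin and darker, so it's the loose one. Right plate: brighter with a thick edge, so it's the pile. The white frosted end of the plate in the block points away from the robot. Next I'll triangulate the corners.

```bash
cat >> h.py <<'E'
def P(n):
    m=camera_model(n);F=np.diag([1,-1,-1.])
    return np.array([[m['fx'],0,m['cx']],[0,m['fy'],m['cy']],[0,0,1]])@F@m['extrinsics'][:3]
def tri(t,s):
    X=cv2.triangulatePoints(P("top"),P("scene"),np.array(t,float).T,np.array(s,float).T); return (X[:3]/X[3]).T
E
python3 - <<'E'
from h import *
def nat(c,o): return (np.array(c)+.5)/4.4-.5+np.array(o)-[30,25]
def res(n,X,uv):
    p=P(n)@np.c_[X,np.ones(len(X))].T; return np.abs(p[:2]/p[2]-uv.T).max()
sets={"plain":([(141,32),(204,67),(128,201),(63,165)],[(65,158),(54,97),(207,75),(217,137)],(267,200),(256,184)),
"pile":([(144,30),(208,68),(124,200),(61,158)],[(61,142),(59,88),(204,78),(204,135)],(352,187),(199,141)),
"plate":([(110,32),(154,182)],[(92,160),(177,22)],(197,193),(296,234)),
"block":([(85,30),(132,18),(186,195),(139,212)],[(102,205),(57,175),(162,18),(207,48)],(197,193),(296,234))}
for k,(t,s,a,b) in sets.items():
    T=nat(t,a);S=nat(s,b);X=tri(T,S)
    print(k,"\n",np.round(X*1000),"mean",np.round(X.mean(0)*1000,1),"res",res("top",X,T),res("scene",X,S))
    if len(X)==4:
        l=(X[0]+X[1]-X[2]-X[3])/2;w=(X[0]+X[3]-X[1]-X[2])/2
        if k=="block": w=(X[0]+X[3]-X[1]-X[2])/2
        print(" len",np.linalg.norm(l),"wid",np.linalg.norm(w),"yaw",np.degrees(np.arctan2(l[1],l[0])),np.degrees(np.arctan2(w[1],w[0]))-90)
    else: l=X[0]-X[1];print(" len",np.linalg.norm(l),np.degrees(np.arctan2(l[1],l[0])))
s=observe();print(R.from_rotvec(s['ee_rot']).as_matrix().round(3))
E
```

```text
plain 
 [[543.   0.   9.]
 [516. -43.  12.]
 [422.  16.  14.]
 [450.  59.   9.]] mean [483.    8.1  11.1] res 0.31276065798323316 0.4649119656991161
 len 0.11083451834015748 wid 0.05171100461671359 yaw -32.077753142424704 -32.44834551503787
pile 
 [[ 574. -267.   19.]
 [ 545. -309.   22.]
 [ 453. -243.   21.]
 [ 486. -203.   14.]] mean [ 514.5 -255.4   19. ] res 0.17845180766653357 0.2652942240208631
 len 0.11108889596295624 wid 0.05183703732974239 yaw -35.829487769231825 -36.840557946359816
plate 
 [[566. 236.  41.]
 [458. 205.  55.]] mean [512.3 220.4  48. ] res 0.20749347653230643 0.32201990735427444
 len 0.11354271425049484 16.064606132203114
block 
 [[575. 256.  17.]
 [582. 222.  19.]
 [452. 186.  30.]
 [443. 220.  22.]] mean [513.  221.   21.8] res 0.11494596037522342 0.1795682887161547
 len 0.13616402515119372 wid 0.03528745036372508 yaw 15.551614307129956 14.24619892596236
[[-0.     0.387 -0.922]
 [ 0.001 -0.922 -0.387]
 [-1.    -0.001  0.   ]]
```

Sizes and heights agree with the text: plain top is about 11 mm (8 expected), pile top about 19 (16 expected), and widths are about 51 mm. Moving over the loose plate with the jaws across its width.

arm_command:
  motion: "12 29.2 -5 0 0 0.109 87;12 29.2 -5 0 0 0.109 87;12 29.2 -5 0 0 0.109 87;12 29.2 -5 0 0 0.109 87;12 29.2 -5 0 0 0.109 87;12 29.2 -5 0 0 0.109 87;12 29.2 -5 0 0 0.109 87;12 29.2 -5 0 0 0.109 87;12 29.2 -5 0 0 0.109 87;12 29.2 -5 0 0 0.109 87;12 29.2 -5 0 0 0.109 87;12 29.2 -5 0 0 0.109 87;12 29.2 -5 0 0 0.109 87;12 29.2 -5 0 0 0.109 87;12 29.2 -5 0 0 0.109 87;12 29.2 -5 0 0 0.109 87;12 29.2 -5 0 0 0.109 87;12 29.2 -5 0 0 0.109 87;12 29.2 -5 0 0 0.109 87;12 29.2 -5 0 0 0.109 87"

```text
time_s: 1.82
ee_pos: [0.4824, 0.0092, 0.1224]
ee_rot: [0.438, 1.526, -0.438]
ft_force: [0.7, 0.2, 0.2]
finger_gap: 0.0866
```

```bash
cat >> h.py <<'E'
def toolT():
    s=observe();T=np.eye(4);T[:3,:3]=R.from_rotvec(s['ee_rot']).as_matrix();T[:3,3]=s['ee_pos'];return T
def ray(T,uv):
    m=camera_model("wrist");C=T@m['T_tool_cam'];uv=np.atleast_2d(np.array(uv,float))
    d=(uv-[m['cx'],m['cy']])/m['fx'];r=np.linalg.norm(d,axis=1)
    k=np.sinc(r/np.pi)[:,None]
    v=np.c_[d[:,:1]*k,-d[:,1:]*k,-np.cos(r)]
    return C[:3,3],v@C[:3,:3].T
def onplane(T,uv,z):
    o,v=ray(T,uv); return o+v*((z-o[2])/v[:,2])[:,None]
def proj(T,X):
    m=camera_model("wrist");p=(np.c_[np.atleast_2d(X),np.ones(len(np.atleast_2d(X)))]@np.linalg.inv(T@m['T_tool_cam']).T)[:,:3]
    a=np.arctan2(np.hypot(p[:,0],p[:,1]),-p[:,2]);h=np.hypot(p[:,0],p[:,1])
    return np.c_[m['cx']+m['fx']*a*p[:,0]/h,m['cy']-m['fx']*a*p[:,1]/h]
def yaw(v): return np.degrees(np.arctan2(v[1],v[0]))
def look(name,f=1.5625,box=None):
    T=toolT();i=read_camera("wrist");np.savez(name+".npz",T=T,i=i)
    c=i if box is None else i[box[1]:box[3],box[0]:box[2]]
    cv2.imwrite(f"pics/{name}.png",cv2.resize(c[:,:,::-1],None,fx=f,fy=f,interpolation=cv2.INTER_CUBIC))
    return T
E
python3 - <<'E'
from h import *
T=look("w1");print(T.round(3),observe()['q'].round(2),yaw(T[:3,1]))
E
```

```text
[[ 0.     0.53   0.848  0.482]
 [-0.     0.848 -0.53   0.009]
 [-1.     0.     0.     0.122]
 [ 0.     0.     0.     1.   ]] [ 0.56  0.17 -0.74  1.92  0.13  1.1   0.8 ] 57.99526982746298
```

View pics/w1.png

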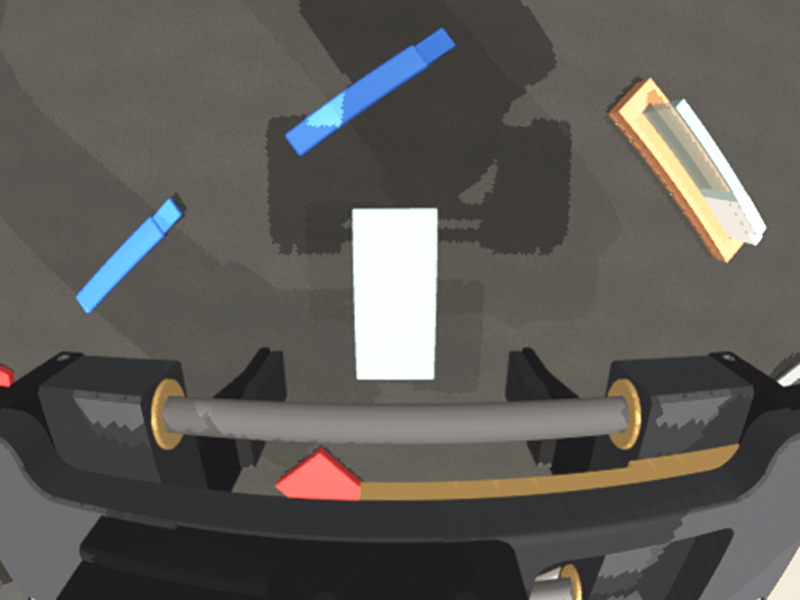

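The plate is centred between the fingers, with top-face corners at (352,209), (437,209), (434,379) and (357,379). The notched plate at upper right shows no label on its −y face, so the label faces +y.

```bash
python3 - <<'E'
from h import *
T=np.load("w1.npz")['T']
X=onplane(T,(np.array([(352,209),(437,209),(434,379),(357,379)])+.5)/1.5625-.5,.008)
print(X.round(3),X.mean(0).round(4)); l=(X[3]+X[2]-X[0]-X[1])/2;w=(X[1]+X[2]-X[0]-X[3])/2
print(np.linalg.norm(l),np.linalg.norm(w),yaw(l),yaw(w))
E
```

```text
[[ 0.423  0.015  0.008]
 [ 0.45   0.057  0.008]
 [ 0.544 -0.     0.008]
 [ 0.517 -0.044  0.008]] [0.4837 0.007  0.008 ]
0.11056083044227763 0.05065692431113647 -31.67371958091968 58.03063868700277
```

arm_command:
  motion: "1.3 -2.2 -30 0 0 0 87;0 0 -30 0 0 0 80;0 0 -25 0 0 0 75;0 0 -15 0 0 0 70;0 0 -10 0 0 0 70;0 0 -6 0 0 0 70;0 0 -4 0 0 0 70;0 0 0 0 0 0 70;0 0 0 0 0 0 70;0 0 0 0 0 0 60;0 0 0 0 0 0 50;0 0 0 0 0 0 40;0 0 0 0 0 0 30;0 0 0 0 0 0 30;0 0 0 0 0 0 30"

```text
time_s: 3.12
ee_pos: [0.4837, 0.0056, 0.0029]
ee_rot: [0.442, 1.525, -0.442]
ft_force: [-0.6, 0.3, 3.9]
finger_gap: 0.0492
```

arm_command:
  motion: "0 0 10 0 0 0 30;0 0 20 0 0 0 30;0 0 30 0 0 0 30;0 0 30 0 0 0 30;0 0 30 0 0 0 30;9.6 -26.2 0 0 0 -0.005 30;9.6 -26.2 0 0 0 -0.005 30;9.6 -26.2 0 0 0 -0.005 30;9.6 -26.2 0 0 0 -0.005 30;9.6 -26.2 0 0 0 -0.005 30;9.6 -26.2 0 0 0 -0.005 30;9.6 -26.2 0 0 0 -0.005 30;9.6 -26.2 0 0 0 -0.005 30;9.6 -26.2 0 0 0 -0.005 30;9.6 -26.2 0 0 0 -0.005 30;9.6 -26.2 0 0 0 -0.005 30;9.6 -26.2 0 0 0 -0.005 30;0 0 0 0 0 0 30;0 0 0 0 0 0 30;0 0 0 0 0 0 30"

```text
time_s: 4.78
ee_pos: [0.5986, -0.3079, 0.1227]
ee_rot: [0.489, 1.516, -0.487]
ft_force: [0.6, 0.8, -0.4]
finger_gap: 0.0495
```

```bash
python3 - <<'E'
from h import *
T=look("w2");print(T.round(4),observe()['q'].round(2),yaw(T[:3,1]))
E
```

```text
[[-1.000e-04  5.836e-01  8.121e-01  5.986e-01]
 [ 1.300e-03  8.121e-01 -5.836e-01 -3.079e-01]
 [-1.000e+00  9.000e-04 -8.000e-04  1.227e-01]
 [ 0.000e+00  0.000e+00  0.000e+00  1.000e+00]] [ 0.77  0.55 -0.51  1.42  0.27  1.24  1.18] 54.2969771872927
```

View pics/w2.png

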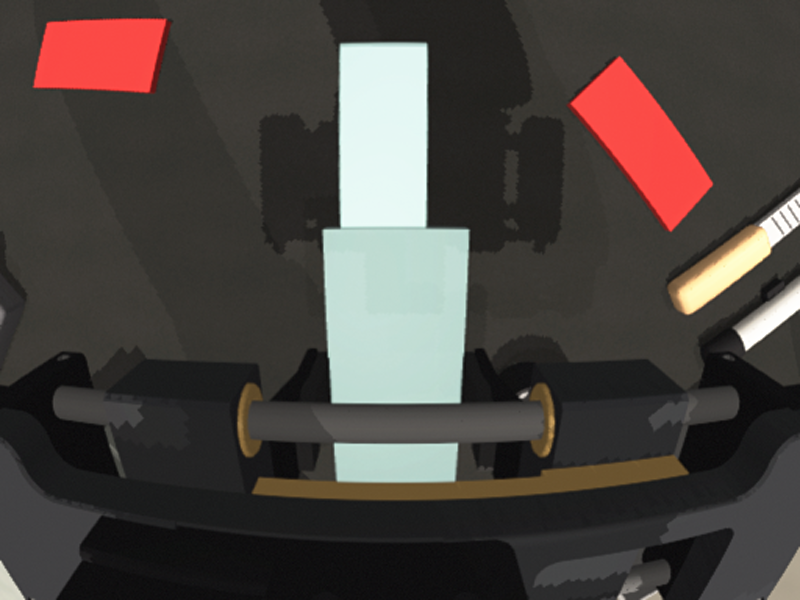

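The held plate's far edge is at y≈229 (x 323–469). The pile lies beyond it with its far edge at y≈43 (x 340–427). Now sub-pixel edges by code.

```bash
python3 - <<'E'
from h import *
d=np.load("w2.npz");T=d['T'];g=d['i'][:,:,1].astype(float)
def edge(p,rise=True):
    dd=np.diff(p)*(1 if rise else -1);k=dd.argmax();w=np.clip(dd[max(k-2,0):k+3],0,None);return (np.arange(max(k-2,0),k+3)@w)/w.sum()+.5
def line(cols=None,rows=None,rng=None,rise=True):
    if cols is not None: return np.array([(c,rng[0]+edge(g[rng[0]:rng[1],c],rise)) for c in cols])
    return np.array([(rng[0]+edge(g[r,rng[0]:rng[1]],rise),r) for r in rows])
L={"pile_far":line(cols=range(224,268,6),rng=(18,40)),"pile_L":line(rows=range(36,140,14),rng=(208,228)),"pile_R":line(rows=range(36,140,14),rng=(264,284),rise=False),
"held_far":line(cols=list(range(209,216,2))+list(range(276,298,4)),rng=(135,160)),"held_L":line(rows=range(152,220,10),rng=(197,222)),"held_R":line(rows=range(152,220,10),rng=(284,310),rise=False)}
print(g[20:34,245].astype(int), g[140:152,245].astype(int))
z={"p":.016,"h":T[2,3]+.0051}
for k,uv in L.items():
    X=onplane(T,uv,z[k[0]])
    rel=(X-T[:3,3])@T[:3,:3]   # tool frame
    a,b=(2,1) if 'far' not in k else (1,2)
    f=np.polyfit(rel[:,a],rel[:,b],1)
    print(k,"uv",uv[[0,-1]].round(1).tolist(),"tool %s= %.2f mm + slope %.4f, rms %.2f"%("xyz"[b],f[1]*1e3,f[0],1e3*np.std(rel[:,b]-np.polyval(f,rel[:,a]))), rel[:,b].round(4))
E
```

```text
[ 34  34  34  34  35  31  53 153 213 227 246 246 246 246] [249 249 250 250 244 212 198 220 220 220 219 219]
pile_far uv [[224.0, 27.3], [266.0, 26.9]] tool z= -151.97 mm + slope -0.0030, rms 0.04 [-0.1519 -0.1518 -0.1519 -0.152  -0.152  -0.152  -0.152  -0.152 ]
pile_L uv [[216.9, 36.0], [217.1, 134.0]] tool y= -33.58 mm + slope -0.0032, rms 0.04 [-0.0331 -0.0331 -0.0333 -0.0332 -0.0333 -0.0333 -0.0334 -0.0334]
pile_R uv [[273.2, 36.0], [272.7, 134.0]] tool y= 16.79 mm + slope -0.0023, rms 0.08 [0.0172 0.0171 0.0169 0.0171 0.0171 0.0168 0.0169 0.017 ]
held_far uv [[209.0, 145.9], [296.0, 145.9]] tool z= -56.72 mm + slope -0.0006, rms 0.02 [-0.0567 -0.0567 -0.0567 -0.0567 -0.0568 -0.0568 -0.0567 -0.0567 -0.0567
 -0.0567]
held_L uv [[206.2, 152.0], [208.7, 212.0]] tool y= -25.75 mm + slope 0.0002, rms 0.05 [-0.0257 -0.0257 -0.0258 -0.0258 -0.0258 -0.0258 -0.0257]
held_R uv [[299.7, 152.0], [297.2, 212.0]] tool y= 24.30 mm + slope -0.0002, rms 0.04 [0.0244 0.0243 0.0243 0.0243 0.0243 0.0244 0.0243]
```

arm_command:
  motion: "6 -9 -20 0 0 -0.003 30;6 -9 -30 0 0 0 30;0 0 -25 0 0 0 30;0 0 -15 0 0 0 30;0 0 0 0 0 0 30;0 0 0 0 0 0 30;0 0 0 0 0 0 30"

```text
time_s: 5.42
ee_pos: [0.6117, -0.3265, 0.0347]
ee_rot: [0.49, 1.512, -0.49]
ft_force: [0.5, -0.4, -0.3]
finger_gap: 0.0498
```

```bash
python3 - <<'E'
from h import *
T=look("w3");print(T.round(4),observe()['q'].round(2),yaw(T[:3,1]),observe()['ft_force'])
for n,X in {"held_top":[[-.0051,y,z] for y in(-.0257,.0243) for z in (-.0567,)],"pile":None}.items():
    if X: print(n,proj(T,np.array(X)@T[:3,:3].T+T[:3,3]))
c=np.array([.5149,-.2575,.016]);l=np.array([np.cos(np.radians(-35.7)),np.sin(np.radians(-35.7)),0]);w=np.array([-l[1],l[0],0])
print(proj(T,np.array([c+a*.055*l+b*.025*w for a in(-1,1) for b in(-1,1)])).round(1))
E
```

```text
[[ 2.300e-03  5.859e-01  8.104e-01  6.117e-01]
 [-7.000e-04  8.104e-01 -5.859e-01 -3.265e-01]
 [-1.000e+00  8.000e-04  2.300e-03  3.470e-02]
 [ 0.000e+00  0.000e+00  0.000e+00  1.000e+00]] [ 0.75  0.68 -0.48  1.43  0.33  1.11  1.17] 54.13292202334954 [-0.27481156  0.81499315 -0.01196373]
held_top [[206.13549145 145.9701082 ]
 [299.82849383 146.02242446]]
[[212.6 -37.8]
 [292.6 -38. ]
 [211.9 129.4]
 [294.2 129.2]]
```

View pics/w3.png

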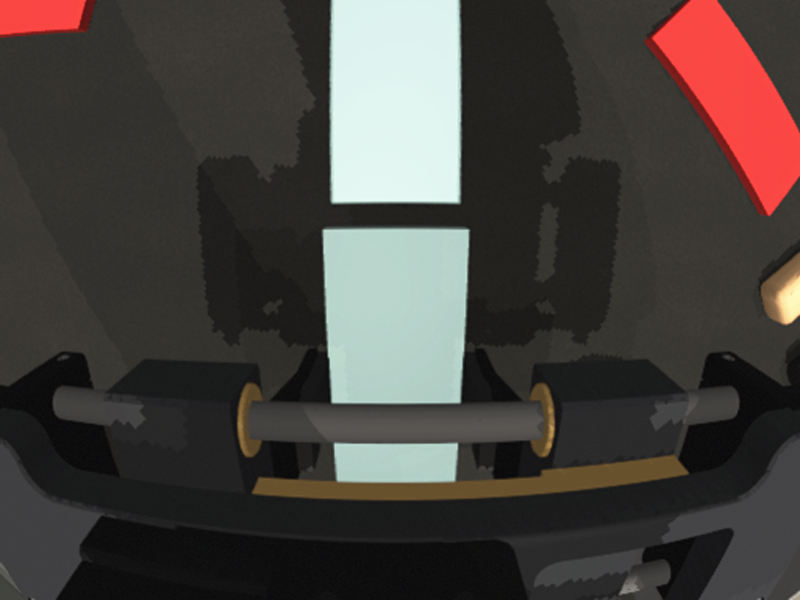

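The plates are in line: pile near edge at y≈203 (x 331–460), held plate's edge at y≈229 (x 323–469). Measuring the offset at this low height.

```bash
python3 - <<'E'
from h import *
d=np.load("w3.npz");T=d['T'];g=d['i'][:,:,1].astype(float)
def edge(p,s):
    dd=np.diff(p)*s;k=dd.argmax();w=np.clip(dd[max(k-2,0):k+3],0,None);return (np.arange(max(k-2,0),max(k-2,0)+len(w))@w)/w.sum()+.5
near=np.array([(c,115+edge(g[115:140,c],-1)) for c in range(218,290,8)])
L=np.array([(200+edge(g[r,200:225],1),r) for r in range(5,125,12)]);Rr=np.array([(282+edge(g[r,282:305],-1),r) for r in range(5,125,12)])
print(g[122:138,250].astype(int))
for k,uv,a,b in(("near",near,1,2),("L",L,2,1),("R",Rr,2,1)):
    r=(onplane(T,uv,.016)-T[:3,3])@T[:3,:3];f=np.polyfit(r[:,a],r[:,b],1);print(k,f[1]*1e3,f[0],"at far z -115: %.2f"%(1e3*np.polyval(f,-.115)))
E
```

```text
[247 247 247 247 247 248 242 158  61  31  33  33  34  34  33  34]
near -63.74358842366025 -0.0010582880477702638 at far z -115: -63.62
L -25.762047276859562 0.0012539296921472282 at far z -115: -25.91
R 24.04018232985204 0.0005258551222942075 at far z -115: 23.98
```

arm_command:
  motion: "-9.49 6.83 0 0 0 0 30;-9.49 6.83 0 0 0 0 30;-9.49 6.83 0 0 0 0 30;-9.49 6.83 0 0 0 0 30;-9.49 6.83 0 0 0 0 30;-9.49 6.83 0 0 0 0 30;-9.49 6.83 0 0 0 0 30;-9.49 6.83 0 0 0 0 30;-9.49 6.83 0 0 0 0 30;-9.49 6.83 0 0 0 0 30;0 0 0 0 0 0 30;0 0 0 0 0 0 30;0 0 0 0 0 0 30;0 0 0 0 0 0 30;0 0 0 0 0 0 30;0 0 0 0 0 0 30"

```text
time_s: 6.8
ee_pos: [0.516, -0.2587, 0.0326]
ee_rot: [0.491, 1.514, -0.491]
ft_force: [-0.1, 0.2, -0.5]
finger_gap: 0.0495
```

arm_command:
  motion: "0.6 0.4 -5 0 0 0 30;0 0 -4 0 0 0 30;0 0 -2 0 0 0 30;0 0 -1 0 0 0 30;0 0 -1 0 0 0 30;0 0 0 0 0 0 30;0 0 0 0 0 0 30;0 0 0 0 0 0 30;0 0 0 0 0 0 30"

```text
time_s: 7.55
ee_pos: [0.5164, -0.2582, 0.0197]
ee_rot: [0.491, 1.514, -0.491]
ft_force: [-0.2, -0.2, -0.4]
finger_gap: 0.0494
```

arm_command:
  motion: "0.3 0 -0.6 0 0 0 30;0 0 0 0 0 0 30;0 0 0 0 0 0 30;0 0 0 0 0 0 30"

```text
time_s: 7.88
ee_pos: [0.5167, -0.2581, 0.019]
ee_rot: [0.491, 1.514, -0.491]
ft_force: [0.7, -0.2, -0.7]
finger_gap: 0.0492
```

arm_command:
  motion: "0 0 -0.4 0 0 0 30;0 0 0 0 0 0 30;0 0 0 0 0 0 30;0 0 0 0 0 0 52;0 0 0 0 0 0 54;0 0 0 0 0 0 58;0 0 0 0 0 0 64;0 0 0 0 0 0 70;0 0 0 0 0 0 70;0 0 5 0 0 0 70;0 0 15 0 0 0 75;0 0 30 0 0 0 80;0 0 30 0 0 0 87;0 0 30 0 0 0 87;0 0 0 0 0 0 87;0 0 0 0 0 0 87;0 0 0 0 0 0 87"

```text
time_s: 9.3
ee_pos: [0.5164, -0.2581, 0.1283]
ee_rot: [0.491, 1.515, -0.491]
ft_force: [-0.0, -0.9, -0.8]
finger_gap: 0.0868
```

```bash
python3 - <<'E'
from h import *
T=look("w4",f=3.2,box=(150,100,350,270));print(T.round(4),observe()['q'].round(2))
E
```

```text
[[-2.000e-04  5.866e-01  8.098e-01  5.164e-01]
 [-1.000e-04  8.098e-01 -5.866e-01 -2.581e-01]
 [-1.000e+00 -2.000e-04 -1.000e-04  1.283e-01]
 [ 0.000e+00  0.000e+00  0.000e+00  1.000e+00]] [ 0.85  0.35 -0.56  1.68  0.2   1.16  1.18]
```

View pics/w4.png

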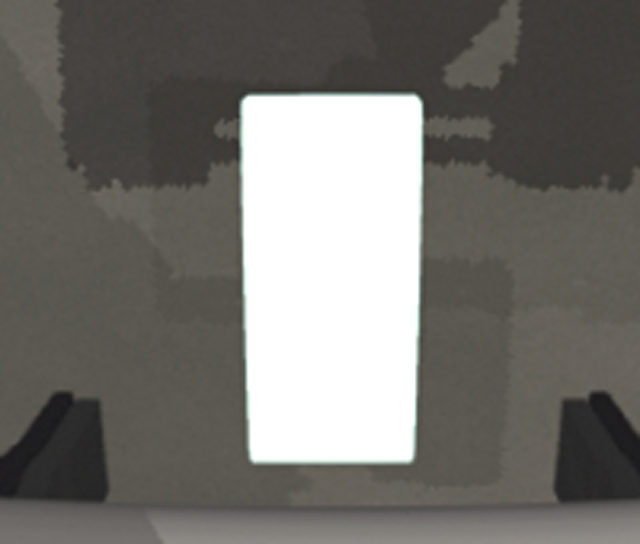

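The placed plate is flush, with no lower edges showing around it (crop corners about (242,94), (421,94), (413,462), (249,462)). On to the notched plate.

arm_command:
  motion: "1 34.6 1 0 0 0.064 87;1 34.6 1 0 0 0.064 87;1 34.6 1 0 0 0.064 87;1 34.6 1 0 0 0.064 87;1 34.6 1 0 0 0.064 87;1 34.6 1 0 0 0.064 87;1 34.6 1 0 0 0.064 87;1 34.6 1 0 0 0.064 87;1 34.6 1 0 0 0.064 87;1 34.6 1 0 0 0.064 87;1 34.6 1 0 0 0.064 87;1 34.6 1 0 0 0.064 87;1 34.6 1 0 0 0.064 87;1 34.6 1 0 0 0.064 87;0 0 0 0 0 0 87;0 0 0 0 0 0 87;0 0 0 0 0 0 87"

```text
time_s: 10.77
ee_pos: [0.5302, 0.2258, 0.1414]
ee_rot: [-0.212, 1.563, 0.211]
ft_force: [-0.8, -0.2, -0.3]
finger_gap: 0.0869
```

```bash
python3 - <<'E'
from h import *
# placed pile check from w4
d=np.load("w4.npz");X=onplane(d['T'],np.array([(242,94),(421,94),(413,462),(249,462)])/3.2+[150,100],.024)
print(X.mean(0).round(4),np.linalg.norm(X[1]-X[0]),np.linalg.norm(X[2]-X[1]),yaw(X[2]-X[1]))
T=look("w5");print(T.round(4),observe()['q'].round(2),yaw(T[:3,1]))
b=read_camera("top")
E
```

```text
[ 0.5144 -0.2571  0.024 ] 0.04997310179525057 0.11247441591866539 -35.67979488727969
[[-2.000e-03 -2.658e-01  9.640e-01  5.302e-01]
 [-6.000e-04  9.640e-01  2.658e-01  2.258e-01]
 [-1.000e+00 -0.000e+00 -2.100e-03  1.414e-01]
 [ 0.000e+00  0.000e+00  0.000e+00  1.000e+00]] [ 0.25  0.43 -0.91  1.66  0.36  1.23  1.1 ] 105.4150980973112
```

View pics/w5.png

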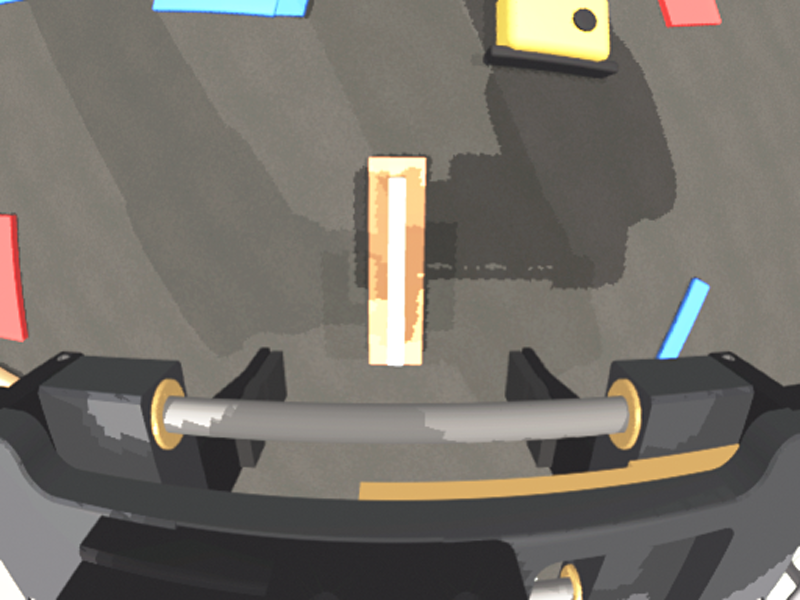

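The plate's upper edge runs from (397,178), clear end, to (396,366), frosted end. The block corners are (369,157), (426,157), (422,364) and (368,364).

```bash
python3 - <<'E'
from h import *
T=np.load("w5.npz")['T']
f=lambda a:(np.array(a)+.5)/1.5625-.5
E=onplane(T,f([(397,178),(396,366)]),.056);B=onplane(T,f([(369,157),(426,157),(422,364),(368,364)]),.018)
print("plate",E.round(4),E.mean(0).round(4),np.linalg.norm(E[1]-E[0]),yaw(E[1]-E[0]))
print("block",B.mean(0).round(4),np.linalg.norm(B[3]-B[0]),yaw(B[3]-B[0]),yaw(B[2]-B[1]),np.linalg.norm(B[1]-B[0]))
for nm,X in(("plate",E.mean(0)),("block",B.mean(0))): print(nm,"tool",((X-T[:3,3])@T[:3,:3]).round(4))
c=np.array([*B.mean(0)[:2],0]);u=np.array([np.cos(np.radians(15.5)),np.sin(np.radians(15.5)),0])
g=c-u*.022;print("grip",g, "shift mm",(g-T[:3,3])[:2]*1e3)
E
```

```text
plate [[0.46   0.2064 0.056 ]
 [0.5629 0.2343 0.056 ]] [0.5114 0.2203 0.056 ] 0.10670240843828516 15.16880989346117
block [0.513  0.2206 0.018 ] 0.13470665955431413 14.419259632627044 15.135680218737777 0.03451440984585045
plate tool [ 0.0854 -0.0003 -0.0193]
block tool [ 0.1234 -0.0004 -0.0177]
grip [0.49180156 0.21469104 0.        ] shift mm [-38.37011738 -11.0808533 ]
```

arm_command:
  motion: "-12.8 -3.7 0 0 0 0 87;-12.8 -3.7 0 0 0 0 87;-12.8 -3.7 0 0 0 0 80;0 0 0 0 0 0 70;0 0 -30 0 0 0 65;0 0 -30 0 0 0 60;0 0 -25 0 0 0 60;0 0 -20 0 0 0 60;0 0 -8 0 0 0 60;0 0 -4 0 0 0 60;0 0 0 0 0 0 60;0 0 0 0 0 0 60"

```text
time_s: 11.87
ee_pos: [0.4931, 0.2154, 0.0266]
ee_rot: [-0.211, 1.559, 0.211]
ft_force: [-0.7, 1.1, 0.5]
finger_gap: 0.0606
```

```bash
python3 - <<'E'
from h import *
T=toolT();print(T.round(4))
p=np.array([.513,.221,.031]);d=T[:3,3]-p;u=np.array([np.cos(np.radians(15.3)),np.sin(np.radians(15.3)),0]);print("plate x of grip",d@u*1e3,"across",1e3*(d@[-u[1],u[0],0]))
E
```

```text
[[ 1.300e-03 -2.655e-01  9.641e-01  4.931e-01]
 [ 6.000e-04  9.641e-01  2.655e-01  2.154e-01]
 [-1.000e+00  2.000e-04  1.400e-03  2.660e-02]
 [ 0.000e+00  0.000e+00  0.000e+00  1.000e+00]]
plate x of grip -20.67168680820698 across -0.16518285407898295
```

arm_command:
  motion: "0 0 0 0 0 0 40;0 0 0 0 0 0 25;0 0 0 0 0 0 12;0 0 0 0 0 0 3;0 0 0 0 0 0 0;0 0 0 0 0 0 0;0 0 0 0 0 0 0;0 0 0 0 0 0 0;0 0 0 0 0 0 0;0 0 0 0 0 0 0"

```text
time_s: 12.7
ee_pos: [0.4922, 0.2152, 0.0255]
ee_rot: [-0.211, 1.561, 0.211]
ft_force: [-0.9, 0.4, -0.5]
finger_gap: 0.0079
```

arm_command:
  motion: "0 0 8 0 0 0 0;0 0 10 0 0 0 0;0 0 12 0 0 0 0;0 0 20 0 0 0 0;0 0 25 0 0 0 0;0 0 25 0 0 0 0;0 0 25 0 0 0 0;0 0 25 0 0 0 0;0 0 25 0 0 0 0;0 0 25 0 0 0 0;0 0 25 0 0 0 0;0 0 25 0 0 0 0;0 0 20 0 0 0 0;0 0 15 0 0 0 0;0 0 10 0 0 0 0;0 0 0 0 0 0 0;0 0 0 0 0 0 0"

```text
time_s: 14.12
ee_pos: [0.4921, 0.2153, 0.3208]
ee_rot: [-0.211, 1.56, 0.212]
ft_force: [-0.4, -0.3, -0.8]
finger_gap: 0.0074
```

```bash
python3 - <<'E'
from h import *
s=observe();print(s['q'].round(2),s['finger_gap'],s['ee_pos'])
T=toolT()
# plan: yaw to normal=23deg (az), then tilt 65deg about -horizontal axis
n=np.radians(105.4-82);print("tilt axis (tool tip swings outward): ",np.cross([0,0,-1],[np.cos(n),np.sin(n),0]).round(3))
E
```

```text
[ 0.36  0.22 -0.99  1.49  0.18  1.53  1.21] 0.007381760955386875 [0.49209747 0.21532372 0.32078787]
tilt axis (tool tip swings outward):  [ 0.397 -0.918  0.   ]
```

arm_command:
  motion: "7 3 0 0 0 -0.102 0;7 3 0 0 0 -0.102 0;7 3 0 0 0 -0.102 0;7 3 0 0 0 -0.102 0;7 3 0 0 0 -0.102 0;7 3 0 0 0 -0.102 0;7 3 0 0 0 -0.102 0;7 3 0 0 0 -0.102 0;7 3 0 0 0 -0.102 0;7 3 0 0 0 -0.102 0;7 3 0 0 0 -0.102 0;7 3 0 0 0 -0.102 0;7 3 0 0 0 -0.102 0;7 3 0 0 0 -0.102 0;0 0 0 0 0 0 0;0 0 0 0 0 0 0"

```text
time_s: 15.45
ee_pos: [0.5898, 0.2572, 0.3192]
ee_rot: [0.897, 1.379, -0.899]
ft_force: [-0.3, 1.1, -0.7]
finger_gap: 0.0077
```

```bash
python3 - <<'E'
from h import *
s=observe();print(s['q'].round(2),s['finger_gap'],s['ee_pos'],yaw(toolT()[:3,1]))
E
```

```text
[ 0.01  0.43 -0.72  1.21  0.28  1.6  -0.24] 0.007661380817273596 [0.58981353 0.25721929 0.31924601] 23.815686606937952
```

arm_command:
  motion: "0 0 3 0.0375 -0.0868 0 0;0 0 3 0.0375 -0.0868 0 0;0 0 3 0.0375 -0.0868 0 0;0 0 3 0.0375 -0.0868 0 0;0 0 3 0.0375 -0.0868 0 0;0 0 3 0.0375 -0.0868 0 0;0 0 3 0.0375 -0.0868 0 0;0 0 3 0.0375 -0.0868 0 0;0 0 3 0.0375 -0.0868 0 0;0 0 3 0.0375 -0.0868 0 0;0 0 3 0.0375 -0.0868 0 0;0 0 3 0.0375 -0.0868 0 0;0 0 0 0 0 0 0;0 0 0 0 0 0 0;0 0 0 0 0 0 0;0 0 0 0 0 0 0;0 0 0 0 0 0 0;0 0 0 0 0 0 0"

```text
time_s: 16.95
ee_pos: [0.59, 0.2597, 0.3575]
ee_rot: [1.42, 0.669, -0.038]
ft_force: [0.2, -0.2, -0.3]
finger_gap: 0.0079
```

```bash
python3 - <<'E'
from h import *
s=observe();T=toolT();print(s['q'].round(2),s['finger_gap'],T.round(3),"label tilt",np.degrees(np.arccos(T[2,1])))
a=read_camera("scene");b=read_camera("top");np.savez("fin.npz",a=a,b=b)
look("w6",f=1)
m=lambda i,h:cv2.resize(i[:,:,::-1],None,fx=h,fy=h,interpolation=cv2.INTER_CUBIC)
p=P("scene")@np.r_[T[:3,3],1];u,v=(p[:2]/p[2]).astype(int);print(u,v)
c=a[max(v-48,0):v+48,max(u-64,0):u+64]
w=cv2.imread("pics/w6.png")
row1=np.hstack([cv2.resize(c[:,:,::-1],(400,300),interpolation=cv2.INTER_CUBIC),cv2.resize(w,(400,300))])
row2=np.hstack([cv2.resize(b[:,:,::-1],(400,300)),cv2.resize(b[160:220,312:392,::-1],(400,300),interpolation=cv2.INTER_CUBIC)])
cv2.imwrite("pics/fin.png",np.vstack([row1,row2]))
E
```

```text
[ 0.08 -0.3  -0.53  2.2  -0.56  0.11  0.42] 0.0079408242083028 [[ 0.818  0.409  0.404  0.59 ]
 [ 0.361  0.182 -0.915  0.26 ]
 [-0.448  0.894  0.001  0.358]
 [ 0.     0.     0.     1.   ]] label tilt 26.616283566819735
291 195
```

View pics/fin.png

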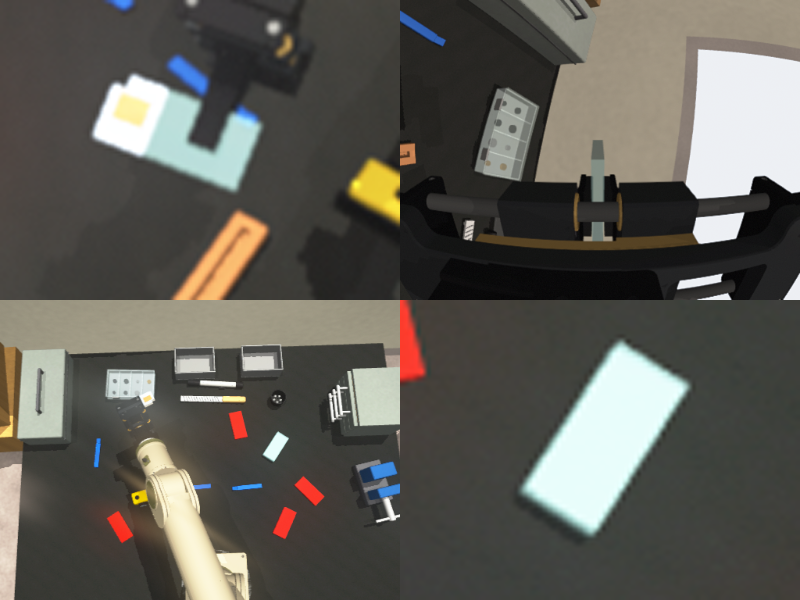

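The final picture shows the label facing up on the frosted end (scene crop, about (132,110)), the fingers on the clear part only, the block empty, and the pile square. Handing in.

```bash
python3 - <<'E'
from h import *
s=observe();print(s['time_s'],np.abs(s['qvel']).max(),s['finger_gap']);print(close_job())
E
```

```text
17.1 0.006949607900502813 0.007457704548763029
the job is handed in; nothing more can be done
None
```

I handed the job in at 17.1 s: the loose plain plate is on the pile and released, and the arm is holding up the notched plate. No verdict is reported, so these are my own last checks.

- **Pile:** After release, the wrist view showed the top plate flush, with no lower edges showing. I measured it at (0.514, -0.257), yaw -35.7°. That is within about 1 mm and 0.2° of my wrist-camera measurement of the pile, and 2 mm of the first two-camera one. The top view at the end still showed one square pile.
- **Notched plate:** It is gripped about 20 mm from its centre, on the clear end. The inner edge of the pads is roughly 28 mm from the frosted part. The TCP is at 0.358 m with the label up, its normal about 27° from vertical. The finger opening is 7.5–7.9 mm and the joints are practically still.
- **Other things on the bench:** The top view showed none of them obviously out of place. I did not measure their positions again.

**Small disagreements:**
- Two-camera heights read about 3 mm high against the text.
- The upper edge of the notched plate measured 107 mm instead of 110, because of the notch.
- Joint 6 ended at 0.11 rad, close to its 0.06 limit but inside it.

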